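Stow the small fuel can in the lower tier of the catering box

ROBOT

A 6-joint arm with a two-finger parallel gripper is mounted at the origin on the work surface. World frame = base frame: x ahead of the robot, y to its left, z up, the work surface at z = 0. Lengths are in m, angles in degrees, forces in N, time in s.
With the tool pointing down it reaches from about 0.4 to 0.825 m from the base axis. Payload 7 kg.
Tool frame: the origin (TCP) lies midway between the tips of the shut fingers; the grasp point (between the pads) lies ctrl.tcp_to_grasp behind it (ctrl.tcp_to_grasp is the distance from the TCP to the grasp point, in m); z points along the fingers, y is the line along which they close (so a half turn about z gives the same grasp; the last joint's range is limited). The gripper opens to 88 mm and grips with 3 to 60 N. Pads are 19 mm wide; open, the fingers measure 130 mm over their backs; the gripper's body (78 mm by 193 mm) begins 47 mm behind the grasp point.
Start: joints at [81.194, 20.546, 0.682, 0, -70.136, -16.507], TCP at [0.289, 0.61, 0.206] pointing down, gripper open.
Joint ranges: [-176.03, 176.03], [-82.01, 121.73], [-58.28, 71.71], [-173.87, 95.51], [-174.79, -0.11], [-173.66, 173.66]. Speed limits (degrees/s): [136.94, 136.94, 172.46, 180, 180, 180].

INTERFACE

Orientations are given as [roll, pitch, yaw] about the fixed x, y, z axes, in that order (R = Rz(yaw) Ry(pitch) Rx(roll)).
In Python, from plant import ctrl, imaging, close_job gives the robot as it stands.
- The arm moves only by the shell command python3 -m crank 'ROWS'. ROWS is JSON, a list of rows, each a list of 3 entries, a list of its own where there are three numbers: the shift along the world's x, y, z in m, then the turn, a rotation vector about the world's x, y, z in degrees, then the opening, from -1 (shut) to 1 (fully open), so that 0 is half open. A call has 1 to 12 rows; each row shifts and turns the commanded pose from where the row before left it; what a row does not reach is not made up. A row lasts 1/10 s, in which the tool goes at most 50 mm and 8.59 degrees, less where a joint would pass 70% of its speed; a pose out of reach is approached as far as the arm can. A call is refused whole if a number of a shift passes 0.05 or a number of a turn 8.59, either way. A call with a gripper value outside its range is refused whole. The fingers move at their own pace and stop on an object; the grip force is fixed at half the most. Time passes only in rows, so rows that do not move let the fingers close. It gives the time, the measured TCP pose, the force, the opening and the grip force at its end, in the units of the state.
- ctrl.get_obs(): the state, without advancing time (a new reading comes with each control period).
- imaging.snapshot(name): name is "side" or "top"; returns (picture, depth): 400x640x3 uint8, blue, green, red; 400x640 float32, m along the optical axis (not along the pixel's ray), 0 where there is no reading.
- imaging.camera_model(name): a dict with "mtx" (3x3 intrinsics, pixels), "R" (3x3) and "t" (3): a world point X has camera coordinates R X + t. Camera axes: x right, y down, z forward; pixel columns grow to the right and rows downward; lengths in m; the calibration is good to about 2 mm. A picture is of the moment at which its call begins. camera_model takes no time and is no camera call.
- close_job(): hands the job in; it is judged then, once.
The state is a dict: "clock": time; "joint_pos": joint angles; "qvel": joint speeds; "tau": joint torques, N m; "tool_pos": TCP position; "orientation": TCP orientation; "force": force on the tool from outside, world axes, zero at the start; "moment": the same for the moment, N m; "opening": finger opening in m; "gripper_force": force on a finger pad.
Only numpy, scipy, OpenCV 4.12 (cv2) and the standard library are available. Lean on these libraries where they do the work, as an engineer would, in place of code of your own. Each camera call takes 0.05 s, during which the arm holds its last target. There are 200 camera calls.

TASK

Pack the catering box: lift the hinged flap by its knob until it stands upright, and leave it standing open. Then put the smallest of the three steel fuel cans upright on the floor of the lower tier that the flap was covering, setting it down rather than dropping it.

Things in the scene. Friction and masses are not known exactly. Their poses are not given: they have to be found in the camera images.
- fuel_can_center (a point): centre (half-way up) of the smallest of three plain steel cans that stand on the table to the right of the box: an upright cylinder 56 mm in diameter and 46 mm high, with a low screw cap (22 mm wide, 5 mm high) on top; about 0.15 kg. Its z axis is the can's axis, up. The two others are one equally wide but 105 mm high and one 84 mm wide and 58 mm high.
- flap (a joint): angle of the flat steel flap (145 mm from hinge to free edge, 154 mm wide, 3 mm thick) that covers the lower tier: 0 = shut (level), 1.57 = upright, end stop at 1.8. Its hinge runs along the box's far wall, so the flap opens up and away from the robot. The hinge is stiff: the flap stays at any angle where it is left, and takes about 4 N at the knob to lift. It may start slightly ajar.
- flap_knob (a point): centre of the flap's black knob, a round bar 32 mm long and 18 mm thick lying parallel to the hinge (its y axis is along the bar), on a 10 mm thick stem. It lies 120 mm from the hinge line and 36 mm above the flap's plane, 25 mm from the free edge; pinched on its two flat ends it can turn between the fingers as the flap swings. With the flap upright it sits on the far side of the flap. Its axes turn with the flap (z square to the flap, up when shut).
- tier_floor (a point): centre of the lower tier's floor, 4 mm above the table, in the fixed aluminium two-tier box. x points towards the hinge wall (away from the robot), y to the left, z up. The lower tier is a bay 150 mm (x) by 160 mm (y) inside, with 4 mm walls whose rim is 81 mm above this point. The hinge line is parallel to y at x = +75 mm, z = +56 mm from here; the shut flap lies 56 mm above this floor. To the left (+y) of the bay is a fixed 90 mm wide upper tray with a spoon in it.
There are look-alikes about, which are no part of the job. What is shaped like the part that bears fuel_can_center but green or purple is not meant.

How it is judged:
By the outcome, as a careful person would: the job done as asked, in the order asked, and still so for the second after the job is handed in, with the robot touching nothing.
It also fails if it takes over 61 s, if anything falls off the work surface, if the arm or the gripper's body presses on something with over 40 N, if the wrist force passes 120 N, or if a joint passes its speed limit or range.

## Working session

There is one attempt and no reset: what is moved stays moved. The work goes in short steps, Python scripts to look and compute and a shell command to move; the robot and the scene stay as the last step left them, time stands still between calls to the robot, and variables do not carry over. Pictures are saved under pics/ and viewed, at most 10 in all, crops included, and the job is handed in when it is done.

```bash
ls; mkdir -p pics
cat > h.py <<'E'
import numpy as np, cv2
from plant import ctrl, imaging
def pts(name,d):
    c=imaging.camera_model(name);K=np.array(c["mtx"]);R=np.array(c["R"]);t=np.array(c["t"])
    v,u=np.mgrid[:d.shape[0],:d.shape[1]]
    P=np.stack([(u-K[0,2])/K[0,0]*d,(v-K[1,2])/K[1,1]*d,d],-1)
    return (P-t)@R
def ray(name,u,v,z):
    c=imaging.camera_model(name);K=np.array(c["mtx"]);R=np.array(c["R"]);t=np.array(c["t"])
    r=R.T@np.linalg.inv(K)@[u,v,1];o=-R.T@t
    return o+r*(z-o[2])/r[2]
E
python3 - <<'E'
from h import *
for n in("top","side"):
    p,d=imaging.snapshot(n);cv2.imwrite(f"pics/{n}1.png",p);np.save(f"pics/{n}1.npy",d)
    c=imaging.camera_model(n);print(n,-np.array(c["R"]).T@np.array(c["t"]),np.array(c["R"])[2])
print(ctrl.get_obs(),ctrl.tcp_to_grasp)
E
```

```text
pics
top [ 0.36846147 -0.17469863  0.97655074] [ 0.1764888   0.00122264 -0.98430189]
side [ 0.19806773 -0.83004235  0.68585091] [ 0.34776197  0.68282127 -0.64250815]
{'clock': 0.1, 'joint_pos': array([ 8.11922556e+01,  2.05876296e+01,  6.41744088e-01, -1.56348393e-02,
       -7.01367617e+01, -1.65077004e+01]), 'qvel': array([ 0.0207287 , -0.08239656,  0.14478004,  0.07393876,  0.00314874,
       -0.04630399]), 'tau': array([-4.20828264e-04, -5.84164596e+01,  2.93753421e+01,  7.01551482e+00,
        1.02330212e-02, -4.67171731e-05]), 'tool_pos': array([0.28846612, 0.60976487, 0.20484032]), 'orientation': array([ 1.79916583e+02, -9.39272120e-03, -2.53207609e+01]), 'force': array([ 0.2846578 , -0.40647174,  0.37412565]), 'moment': array([-0.02054385,  0.02717153, -0.00094383]), 'gripper_force': 0.0, 'opening': 0.08767851877964723} 0.0188
```

View pics/top1.png

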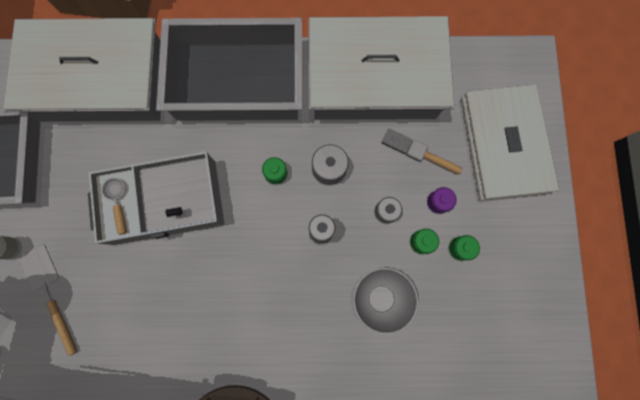

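View pics/side1.png

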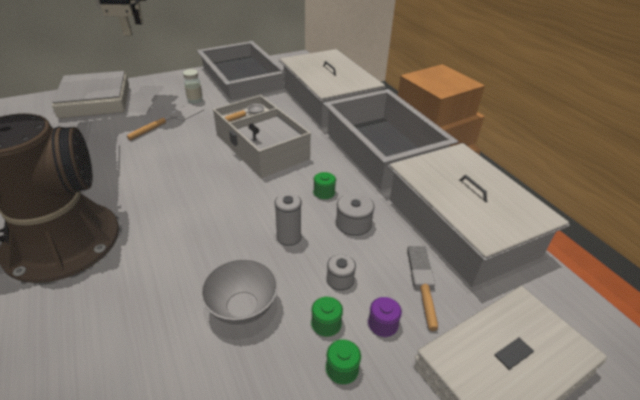

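The top view shows three steel cans: wide (330,163), tall (322,228) and small (389,209). The small one is at (341,270) in the side view. The look-alikes are green (275,170), (425,241), (466,247) and purple (443,200). The knob is at (174,212) in the box, and a black latch-like spot at (167,234) is on its outer wall. I choose the can at (389,209) and check it in a crop with depth.

Run:
```python
from h import *
p=cv2.imread("pics/top1.png");d=np.load("pics/top1.npy");P=pts("top",d)
s=cv2.imread("pics/side1.png")
a=cv2.resize(p[140:260,80:240],None,fx=4,fy=4,interpolation=2)[:, :]
b=cv2.resize(p[150:270,350:430],None,fx=2,fy=2,interpolation=2)
c=cv2.resize(s[85:185,205:325],None,fx=2,fy=2)[:,:160]
col=np.vstack([b,np.zeros((40,160,3),np.uint8),c]);a2=np.vstack([a,np.zeros((max(0,len(col)-len(a)),640,3),np.uint8)])
cv2.imwrite("pics/crop.png",np.hstack([a2,col[:len(a2)]])[:600])
def blob(u0,u1,v0,v1,zl,zh):
    m=np.zeros(d.shape,bool);m[v0:v1,u0:u1]=1
    m&=(P[...,2]>zl)&(P[...,2]<zh);q=P[m]
    h=cv2.minEnclosingCircle(q[:,:2].astype(np.float32));print(len(q),q.mean(0).round(4),h)
blob(370,408,190,228,.038,.06)     # small can top
blob(300,340,205,250,.09,.12)
blob(305,355,140,190,.05,.08)
m=np.zeros(d.shape,bool);m[140:250,80:230]=1
g=p.max(2)
k=m&(g<50)&(P[...,2]>.08);ys,xs=np.nonzero(k);print("knob px",xs.min(),xs.max(),ys.min(),ys.max(),np.percentile(P[k],[5,50,95],axis=0).round(3))
# rim points
r=m&(abs(P[...,2]-.085)<.006);q=P[r][:,:2].astype(np.float32);print(cv2.minAreaRect(q), cv2.boxPoints(cv2.minAreaRect(q)))
f=m&(P[...,2]>.05)&(P[...,2]<.078);
f[:, :150]=0; f[:,205:]=0; f[:172]=0; f[225:]=0;q=P[f];A=np.c_[q[:,:2],np.ones(len(q))];print("flap plane",np.linalg.lstsq(A,q[:,2],rcond=None)[0],q.mean(0))
```

```text
496 [ 0.4997 -0.3473  0.0446] ((0.5001135468482971, -0.3484830856323242), 0.02889101766049862)
575 [ 0.4528 -0.1932  0.1039] ((0.4534463584423065, -0.19313064217567444), 0.02879326231777668)
1054 [ 0.6064 -0.2142  0.0567] ((0.6077179908752441, -0.21443906426429749), 0.04273086413741112)
knob px 166 181 208 215 [[0.482 0.107 0.099]
 [0.488 0.119 0.103]
 [0.495 0.134 0.107]]
((0.5255717039108276, 0.1770602911710739), (0.15954729914665222, 0.2636317014694214), 10.077763557434082) [[0.42396313 0.29288322]
 [0.47009462 0.03331905]
 [0.6271803  0.06123737]
 [0.5810488  0.32080153]]
flap plane [-0.00573456  0.00050805  0.06411427] [0.52794574 0.12913402 0.06115234]
```

View pics/crop.png

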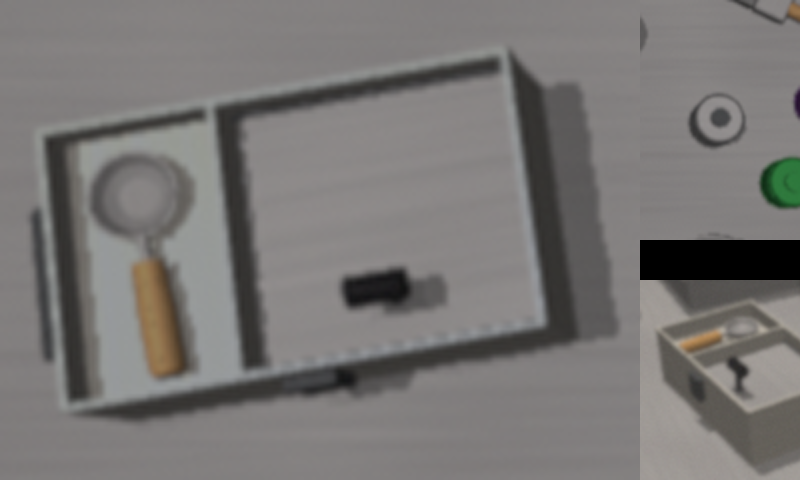

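The crop confirms it: the small can is plain steel with a cap, and the knob bar lies parallel to the hinge with the flap essentially shut. Box yaw is about 10.1°. Next I check the knob by ray casting, plus nearby obstacle heights.

```bash
python3 - <<'E'
from h import *
p=cv2.imread("pics/top1.png");d=np.load("pics/top1.npy");P=pts("top",d)
k=np.zeros(d.shape,np.uint8);k[200:222,155:190]=(p.max(2)[200:222,155:190]<45)
r=[i for i in cv2.connectedComponentsWithStats(k)[2][1:] if i[4]>30];print(r)
M=cv2.moments(k,True);print("knob",ray("top",M["m10"]/M["m00"],M["m01"]/M["m00"],.103))
for u,v in((180,70),(230,115),(230,108),(330,118),(275,170),(443,200),(425,241),(385,270),(357,300)): print(u,v,P[v,u].round(3))
m=(P[...,2]>.07)&(P[...,0]>.62)&(P[...,1]<.35)&(P[...,1]>-.05)&(d>0);q=P[m];print(np.percentile(q,[0,5,50,100],axis=0).round(3))
E
python3 -m crank '[[[0.02,-0.049,0],[0,0,5],1],[[0.02,-0.049,0],[0,0,5],1],[[0.02,-0.049,0],[0,0,5],1],[[0.02,-0.049,0],[0,0,5],1],[[0.02,-0.049,0],[0,0,5],1],[[0.02,-0.049,0],[0,0,5],1],[[0.02,-0.049,0],[0,0,5.4],1],[[0.02,-0.049,0],[0,0,0],1],[[0.02,-0.049,0],[0,0,0],1],[[0.02,-0.048,0],[0,0,0],1],[[0,0,0],[0,0,0],1],[[0,0,0],[0,0,0],1]]'
```

```text
[array([167, 208,  15,   8,  94], dtype=int32)]
knob [0.48895363 0.11961794 0.103     ]
180 70 [0.858 0.155 0.012]
230 115 [0.731 0.022 0.034]
230 108 [0.721 0.008 0.102]
330 118 [ 0.731 -0.218  0.009]
275 170 [ 0.591 -0.089  0.05 ]
443 200 [ 0.519 -0.469  0.049]
425 241 [ 0.427 -0.423  0.051]
385 270 [ 0.364 -0.332  0.051]
357 300 [ 0.3   -0.27   0.037]
[[ 0.62  -0.05   0.07 ]
 [ 0.721  0.003  0.084]
 [ 0.828  0.233  0.106]
 [ 0.943  0.35   0.132]]
clock: 1.3
tool_pos: [0.4781, 0.146, 0.2054]
orientation: [180.0, 0.0, 9.9]
force: [-0.2, 0.7, 0.3]
opening: 0.0876
gripper_force: 0.0
```

```bash
python3 -m crank '[[[0.011,-0.026,0],[0,0,0.2],1],[[0,0,0],[0,0,0],1],[[0,0,0],[0,0,0],1],[[0,0,-0.03],[0,0,0],1],[[0,0,-0.03],[0,0,0],1],[[0,0,-0.03],[0,0,0],1],[[0,0,-0.02],[0,0,0],1],[[0,0,0],[0,0,0],1],[[0,0,0],[0,0,0],1]]'
python3 - <<'E'
from h import *
p,d=imaging.snapshot("side");cv2.imwrite("pics/s2.png",cv2.resize(p[30:200,160:360],None,fx=3,fy=3,interpolation=2))
E
```

```text
clock: 2.2
tool_pos: [0.4889, 0.1224, 0.0961]
orientation: [180.0, 0.0, 10.4]
force: [-0.5, 0.7, 1.0]
opening: 0.0876
gripper_force: 0.0
```

View pics/s2.png

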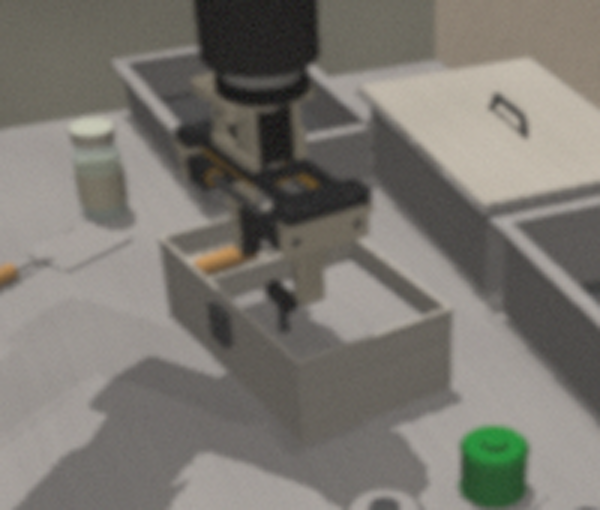

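The view shows the knob at about (280,297) in the crop, between the fingertips at (252,250) and (312,300). I'll check numerically that they agree along x.

Run:
```python
from h import *
def crop(u,v): return (u/3+160,v/3+30)
for z in(.094,.096,.1): print(ray("side",*crop(281,294),z))
c=imaging.camera_model("side")
for X in([.4889,.1224,.0961],[.489,.120,.098]):
    a=c["mtx"]@(np.array(c["R"])@X+c["t"]);print((a[:2]/a[2]-[160,30])*3)
```

```text
[0.49271935 0.12813862 0.094     ]
[0.49172365 0.12490071 0.096     ]
[0.48973226 0.11842488 0.1       ]
[278.89166729 295.92711411]
[279.76273556 295.31504158]
```

```bash
python3 -m crank '[[[0,-0.001,-0.018],[0,0,0],1],[[0,0,0],[0,0,0],1],[[0,0,0],[0,0,0],-1],[[0,0,0],[0,0,0],-1],[[0,0,0],[0,0,0],-1],[[0,0,0],[0,0,0],-1],[[0,0,0],[0,0,0],-1],[[0,0,0],[0,0,0],-1],[[0,0,0],[0,0,0],-1],[[0,0,0],[0,0,0],-1]]'
python3 - <<'E'
import numpy as np
p=None
for i in range(0,100,6):
    t=np.radians(i); x=-.120*np.cos(t)+.036*np.sin(t); z=.120*np.sin(t)+.036*np.cos(t)
    q=np.array([x*.9846,x*.175,z])
    if p is not None: print(i,(q-p).round(4))
    p=q
E
```

```text
clock: 3.25
tool_pos: [0.4888, 0.1213, 0.0776]
orientation: [-179.9, -0.0, 10.3]
force: [-1.0, 3.4, 1.9]
opening: 0.031
gripper_force: 30.0
6 [0.0044 0.0008 0.0123]
12 [0.0056 0.001  0.0118]
18 [0.0068 0.0012 0.0112]
24 [0.0079 0.0014 0.0104]
30 [0.0089 0.0016 0.0095]
36 [0.0098 0.0018 0.0085]
42 [0.0107 0.0019 0.0074]
48 [0.0114 0.002  0.0062]
54 [0.0119 0.0021 0.005 ]
60 [0.0124 0.0022 0.0037]
66 [0.0127 0.0023 0.0023]
72 [0.0129 0.0023 0.001 ]
78 [ 0.0129  0.0023 -0.0004]
84 [ 0.0128  0.0023 -0.0018]
90 [ 0.0125  0.0022 -0.0031]
96 [ 0.0122  0.0022 -0.0044]
```

Gripped at 31 mm. Swinging the flap in 6° steps.

```bash
python3 -m crank '[[[0.0044,0.0008,0.0123],[0,0,0],-1],[[0.0056,0.001,0.0118],[0,0,0],-1],[[0,0,0],[0,0,0],-1],[[0.0068,0.0012,0.0112],[0,0,0],-1],[[0.0079,0.0014,0.0104],[0,0,0],-1],[[0,0,0],[0,0,0],-1]]'
```

```text
clock: 3.85
tool_pos: [0.5147, 0.1259, 0.1236]
orientation: [-179.9, -0.1, 10.3]
force: [0.9, 5.2, -1.9]
opening: 0.0312
gripper_force: 30.0
```

```bash
python3 -m crank '[[[0.0089,0.0016,0.0095],[0,0,0],-1],[[0.0098,0.0018,0.0085],[0,0,0],-1],[[0,0,0],[0,0,0],-1],[[0.0107,0.0019,0.0074],[0,0,0],-1],[[0.0114,0.002,0.0062],[0,0,0],-1],[[0,0,0],[0,0,0],-1],[[0.0119,0.0021,0.005],[0,0,0],-1],[[0.0124,0.0022,0.0037],[0,0,0],-1],[[0,0,0],[0,0,0],-1]]'
```

```text
clock: 4.75
tool_pos: [0.5789, 0.1373, 0.1631]
orientation: [-180.0, 0.1, 10.3]
force: [-1.1, 5.3, 0.9]
opening: 0.031
gripper_force: 30.0
```

```bash
python3 -m crank '[[[0.0127,0.0023,0.0023],[0,0,0],-1],[[0.0129,0.0023,0.001],[0,0,0],-1],[[0,0,0],[0,0,0],-1],[[0.0129,0.0023,-0.0004],[0,0,0],-1],[[0.0128,0.0023,-0.0018],[0,0,0],-1],[[0,0,0],[0,0,0],-1],[[0.0125,0.0022,-0.0031],[0,0,0],-1],[[0,0,0],[0,0,0],-1],[[0,0,0],[0,0,0],-1]]'
python3 - <<'E'
from h import *
p,d=imaging.snapshot("side");cv2.imwrite("pics/s3.png",cv2.resize(p[30:200,160:360],None,fx=3,fy=3,interpolation=2))
E
```

```text
clock: 5.65
tool_pos: [0.6446, 0.1489, 0.163]
orientation: [-179.9, -0.3, 10.3]
force: [2.5, 4.0, 6.3]
opening: 0.0312
gripper_force: 30.0
```

View pics/s3.png

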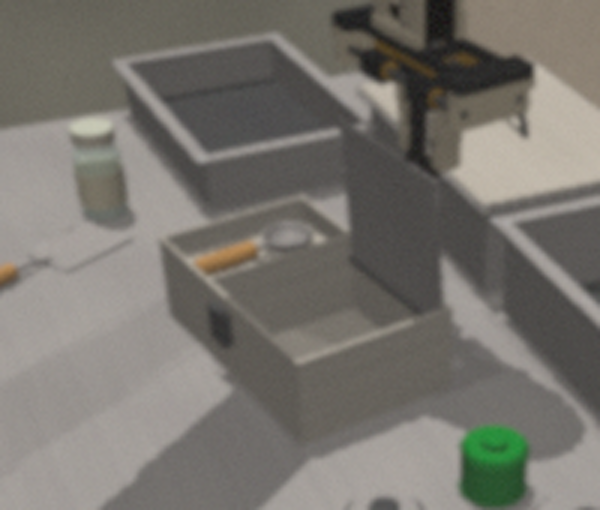

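The flap stands upright, with its plate at about (395,220) in the crop, and the bay is open. I'll release, lift straight up, then travel to the can.

```bash
python3 -m crank '[[[0,0,0],[0,0,0],0.8],[[0,0,0],[0,0,0],0.8],[[0,0,0],[0,0,0],0.8],[[0,0,0],[0,0,0],0.8],[[0,0,0],[0,0,0],0.8],[[0,0,0.02],[0,0,0],0.8],[[0,0,0.03],[0,0,0],0.8],[[0,0,0.04],[0,0,0],0.8],[[0,0,0.03],[0,0,0],0.8],[[0,0,0],[0,0,0],0.8],[[0,0,0],[0,0,0],0.8]]'
python3 -m crank '[[[-0.0145,-0.049,0],[0,0,0],1],[[-0.0145,-0.049,0],[0,0,0],1],[[-0.0145,-0.049,0],[0,0,0],1],[[-0.0145,-0.049,0],[0,0,0],1],[[-0.0145,-0.049,0],[0,0,0],1],[[-0.0145,-0.049,0],[0,0,0],1],[[-0.0145,-0.049,0],[0,0,0],1],[[-0.0145,-0.049,0],[0,0,0],1],[[-0.0145,-0.049,0],[0,0,0],1],[[-0.0145,-0.049,0],[0,0,0],1],[[0,0,0],[0,0,0],1],[[0,0,0],[0,0,0],1]]'
python3 - <<'E'
from h import *
p,d=imaging.snapshot("top");cv2.imwrite("pics/t4.png",p);np.save("pics/t4.npy",d);P=pts("top",d)
# flap: points above rim near hinge
m=(P[...,2]>.10)&(P[...,0]>.56)&(P[...,0]<.68)&(P[...,1]>.03)&(P[...,1]<.3)&(d>0);q=P[m]
x=(q[:,0]-.534)*.9846+(q[:,1]-.130)*.175
for a in(.1,.13,.16,.18,.2):
    s=(abs(q[:,2]-a)<.01);print(a,s.sum(),np.median(x[s]) if s.any() else 0)
E
```

```text
clock: 6.8
tool_pos: [0.6426, 0.1479, 0.2823]
orientation: [-180.0, -0.1, 10.3]
force: [-0.6, 0.4, -0.3]
opening: 0.079
gripper_force: 0.0
clock: 8.0
tool_pos: [0.4994, -0.3326, 0.28]
orientation: [-179.9, 0.1, 10.1]
force: [0.0, -0.5, -0.6]
opening: 0.0874
gripper_force: 0.0
0.1 0 0
0.13 0 0
0.16 15 0.0672225406052197
0.18 39 0.06641136587464264
0.2 64 0.06540718336314023
```

```bash
python3 -m crank '[[[0.0005,-0.0155,-0.03],[0,0,0],1],[[0,0,-0.05],[0,0,0],1],[[0,0,-0.05],[0,0,0],1],[[0,0,-0.045],[0,0,0],1],[[0,0,0],[0,0,0],1],[[0,0,0],[0,0,0],1],[[0,0,0],[0,0,0],1]]'
python3 - <<'E'
from h import *
p,d=imaging.snapshot("side");cv2.imwrite("pics/s5.png",p[60:360,160:460]);np.save("pics/s5.npy",d);P=pts("side",d)
t=ctrl.get_obs()["tool_pos"];c=imaging.camera_model("side")
a=c["mtx"]@(np.array(c["R"])@[t[0],t[1],.046]+c["t"]);print("below tcp at can top, crop px",a[:2]/a[2]-[160,60])
m=(P[...,2]>.09)&(P[...,0]>.54)&(P[...,0]<.68)&(P[...,1]>.03)&(P[...,1]<.25)&(d>0);q=P[m]
x=(q[:,0]-.534)*.9846+(q[:,1]-.130)*.175;y=-(q[:,0]-.534)*.175+(q[:,1]-.130)*.9846
for z in(.1,.12,.14,.16,.18,.195,.205):
    s=(abs(q[:,2]-z)<.008)&(abs(y)<.06);print(z,s.sum(),np.percentile(x[s],[10,50,90]).round(4) if s.any() else 0)
E
```

```text
clock: 8.75
tool_pos: [0.5033, -0.3473, 0.1096]
orientation: [179.9, -0.2, 10.4]
force: [-0.2, 0.1, 1.2]
opening: 0.0875
gripper_force: 0.0
below tcp at can top, crop px [181.95495274 202.52298262]
0.1 118 [0.069  0.0701 0.0712]
0.12 124 [0.0677 0.069  0.0702]
0.14 125 [0.0666 0.0682 0.0693]
0.16 135 [0.0655 0.0667 0.0677]
0.18 161 [0.0644 0.066  0.0975]
0.195 174 [0.0638 0.0652 0.0992]
0.205 101 [0.063  0.0644 0.0663]
```

View pics/s5.png

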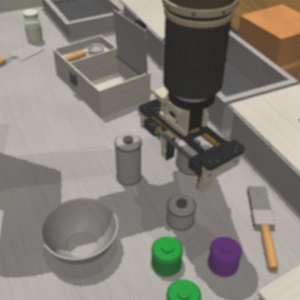

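The can is centred under the tool: it appears at (181,205) and the prediction was (182,202). But both depth views put the flap about 3° short of upright, so I'll nudge it with shut fingers before taking the can.

```bash
python3 -m crank '[[[0,0,0.05],[0,0,0],-1],[[0,0,0.05],[0,0,0],-1],[[0,0.045,0.05],[0,0,0],-1],[[0.007,0.049,0.03],[0,0,0],-1],[[0.007,0.049,0],[0,0,0],-1],[[0.007,0.049,0],[0,0,0],-1],[[0.007,0.049,0],[0,0,0],-1],[[0.007,0.049,0],[0,0,0],-1],[[0.007,0.049,0],[0,0,0],-1],[[0.007,0.049,0],[0,0,0],-1],[[0.006,0.048,0],[0,0,0],-1],[[0,0.046,0],[0,0,0],-1]]'
python3 -m crank '[[[0,0,0],[0,0,0],-1],[[0,0,0],[0,0,0],-1]]'
```

```text
clock: 10.0
tool_pos: [0.5558, 0.1191, 0.2726]
orientation: [-179.9, -0.3, 10.3]
force: [0.4, -0.1, 0.5]
opening: 0.0014
gripper_force: 0.0
clock: 10.2
tool_pos: [0.5554, 0.118, 0.2718]
orientation: [-180.0, -0.2, 10.4]
force: [-0.4, -0.4, 0.7]
opening: 0.0005
gripper_force: 0.0
```

```bash
python3 -m crank '[[[-0.002,0.014,-0.03],[0,0,0],-1],[[0,0,-0.035],[0,0,0],-1],[[0,0,-0.03],[0,0,0],-1],[[0.01,0.0018,0],[0,0,0],-1],[[0.01,0.0018,0],[0,0,0],-1],[[0,0,0],[0,0,0],-1],[[0,0,0],[0,0,0],-1]]'
python3 -m crank '[[[0.005,0.0009,0],[0,0,0],-1],[[0,0,0],[0,0,0],-1]]'
python3 -m crank '[[[0.005,0.0009,0],[0,0,0],-1],[[0,0,0],[0,0,0],-1]]'
```

```text
clock: 10.9
tool_pos: [0.5746, 0.1343, 0.1766]
orientation: [-180.0, -0.2, 10.2]
force: [0.0, -0.7, 0.1]
opening: 0.0004
gripper_force: 0.0
clock: 11.1
tool_pos: [0.5789, 0.1353, 0.1755]
orientation: [-180.0, -0.1, 10.3]
force: [0.9, -0.6, -1.2]
opening: 0.0004
gripper_force: 0.0
clock: 11.3
tool_pos: [0.5837, 0.1362, 0.1748]
orientation: [180.0, -0.0, 10.3]
force: [-0.3, -0.9, -0.0]
opening: 0.0004
gripper_force: 0.0
```

```bash
python3 -m crank '[[[0.005,0.0009,0],[0,0,0],-1],[[0,0,0],[0,0,0],-1],[[0,0,0],[0,0,0],-1]]'
python3 -m crank '[[[0.003,0.0005,0],[0,0,0],-1],[[0,0,0],[0,0,0],-1],[[0,0,0],[0,0,0],-1]]'
python3 -m crank '[[[0.003,0.0005,0],[0,0,0],-1],[[0,0,0],[0,0,0],-1],[[0,0,0],[0,0,0],-1]]'
cat > flap.py <<'E'
from h import *
p,d=imaging.snapshot("side");P=pts("side",d)
m=(P[...,2]>.09)&(P[...,0]>.54)&(P[...,0]<.68)&(P[...,1]>.03)&(P[...,1]<.25)&(d>0);q=P[m]
x=(q[:,0]-.534)*.9846+(q[:,1]-.130)*.175;y=-(q[:,0]-.534)*.175+(q[:,1]-.130)*.9846
for z in(.1,.12,.14,.16,.18,.195,.205):
    s=(abs(q[:,2]-z)<.008)&(y<-.03)&(y>-.07);print(z,s.sum(),np.percentile(x[s],[10,50,90]).round(4) if s.any() else 0)
E
python3 flap.py
```

```text
clock: 11.6
tool_pos: [0.5882, 0.1369, 0.1746]
orientation: [180.0, 0.0, 10.3]
force: [0.0, 0.6, -0.6]
opening: 0.0006
gripper_force: 0.0
clock: 11.9
tool_pos: [0.5912, 0.1374, 0.1747]
orientation: [-180.0, -0.0, 10.3]
force: [-0.7, 0.5, -0.2]
opening: 0.0004
gripper_force: 0.4
clock: 12.2
tool_pos: [0.5944, 0.1379, 0.1747]
orientation: [180.0, -0.0, 10.3]
force: [-1.1, 1.0, 0.5]
opening: 0.0001
gripper_force: 0.2
0.1 47 [0.0708 0.0719 0.0732]
0.12 49 [0.0708 0.0717 0.073 ]
0.14 49 [0.0705 0.0718 0.0727]
0.16 51 [0.0696 0.0717 0.0729]
0.18 51 [0.0702 0.0715 0.0727]
0.195 48 [0.0701 0.0712 0.0724]
0.205 37 [0.07   0.0714 0.0728]
```

The flap is now vertical to within about 0.5°. Back off and return to the can.

```bash
python3 -m crank '[[[-0.03,-0.005,0],[0,0,0],-1],[[0,0,0.04],[0,0,0],-1],[[0,0,0.04],[0,0,0],-1],[[-0.007,-0.049,0.01],[0,0,0],1],[[-0.007,-0.049,0],[0,0,0],1],[[-0.007,-0.049,0],[0,0,0],1],[[-0.007,-0.049,0],[0,0,0],1],[[-0.007,-0.049,0],[0,0,0],1],[[-0.007,-0.049,0],[0,0,0],1],[[-0.007,-0.049,0],[0,0,0],1],[[-0.007,-0.049,0],[0,0,0],1],[[-0.007,-0.049,0],[0,0,0],1]]'
python3 -m crank '[[[0,-0.04,0],[0,0,0],1],[[0,0,0],[0,0,0],1],[[0,0,0],[0,0,0],1]]'
```

```text
clock: 13.45
tool_pos: [0.5009, -0.3097, 0.265]
orientation: [180.0, -0.1, 10.3]
force: [2.0, -0.2, 0.4]
opening: 0.0672
gripper_force: 0.0
clock: 13.75
tool_pos: [0.5009, -0.3487, 0.264]
orientation: [-180.0, 0.0, 10.2]
force: [-0.7, 0.6, -0.8]
opening: 0.0863
gripper_force: 0.0
```

```bash
python3 -m crank '[[[0,0,-0.04],[0,0,0],1],[[0,0,-0.04],[0,0,0],1],[[0,0,-0.04],[0,0,0],1],[[0,0,-0.04],[0,0,0],1],[[0,0,0],[0,0,0],1],[[0,0,0],[0,0,0],1]]'
```

```text
clock: 14.35
tool_pos: [0.5018, -0.3471, 0.1055]
orientation: [180.0, 0.0, 10.4]
force: [0.7, -0.4, 1.1]
opening: 0.0874
gripper_force: 0.0
```

```bash
python3 -m crank '[[[-0.001,-0.001,-0.03],[0,0,0],1],[[0,0,-0.03],[0,0,0],1],[[0,0,-0.02],[0,0,0],1],[[0,0,0],[0,0,0],1],[[0,0,0],[0,0,0],-1],[[0,0,0],[0,0,0],-1],[[0,0,0],[0,0,0],-1],[[0,0,0],[0,0,0],-1],[[0,0,0],[0,0,0],-1],[[0,0,0],[0,0,0],-1],[[0,0,0],[0,0,0],-1]]'
```

```text
clock: 15.45
tool_pos: [0.5008, -0.3489, 0.0254]
orientation: [180.0, -0.1, 10.3]
force: [-0.9, 1.7, 5.6]
opening: 0.0371
gripper_force: 3.2
```

Opening is 37 mm rather than 56, so something is off. Looking.

Run:
```python
from h import *
print(ctrl.get_obs()["opening"])
p,d=imaging.snapshot("side");cv2.imwrite("pics/s6.png",cv2.resize(p[200:350,270:420],None,fx=4,fy=4,interpolation=2))
```

```text
0.03708785159034576
```

View pics/s6.png

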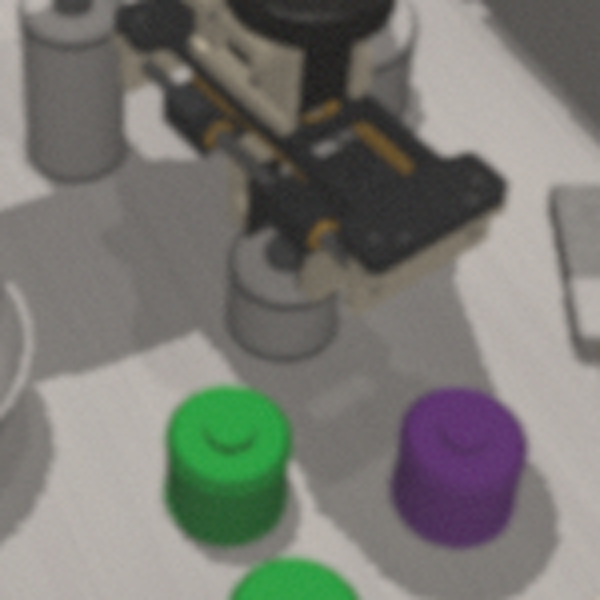

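The can was squeezed out towards the robot. It is still upright, at about (285,290) in the crop. Opening, rising and re-measuring.

```bash
python3 -m crank '[[[0,0,0],[0,0,0],1],[[0,0,0],[0,0,0],1],[[0,0,0],[0,0,0],1],[[0,0,0],[0,0,0],1],[[0,0,0],[0,0,0],1],[[0,0,0],[0,0,0],1],[[0,0,0.04],[0,0,0],1],[[0,0,0.05],[0,0,0],1],[[0,0,0.05],[0,0,0],1],[[0,0,0.05],[0,0,0],1],[[0,0,0],[0,0,0],1]]'
cat > can.py <<'E'
from h import *
for n in("top","side"):
    p,d=imaging.snapshot(n);P=pts(n,d);h=cv2.cvtColor(p,cv2.COLOR_BGR2HSV)
    cv2.imwrite(f"pics/can_{n}.png",p)
    b=(P[...,0]>.40)&(P[...,0]<.56)&(P[...,1]<-.29)&(P[...,1]>-.42)&(d>0)&(h[...,1]<90)
    for lo,hi in((.015,.06),(.040,.056)):
        m=b&(P[...,2]>lo)&(P[...,2]<hi)
        nn,l,st,ce=cv2.connectedComponentsWithStats(m.astype(np.uint8));
        i=1+st[1:,4].argmax();q=P[l==i];print(n,st[i],q.mean(0).round(4),[np.round(v,4) for v in cv2.minEnclosingCircle(q[:,:2].astype(np.float32))])
    t=ctrl.get_obs()["tool_pos"];print(t)
E
python3 can.py
```

```text
clock: 16.6
tool_pos: [0.5032, -0.3504, 0.2224]
orientation: [179.6, -0.5, 10.3]
force: [-0.3, -0.5, 0.0]
opening: 0.0879
gripper_force: 0.0
top [378 208  24  15 165] [ 0.4824 -0.3505  0.0409] [array([ 0.4945, -0.3493]), np.float64(0.0268)]
top [380 208  22  14 131] [ 0.4836 -0.353   0.0437] [array([ 0.4926, -0.3506]), np.float64(0.0262)]
[ 0.50179981 -0.349271    0.21845811]
side [326 255  30  31 743] [ 0.4939 -0.3579  0.041 ] [array([ 0.4979, -0.3505]), np.float64(0.0297)]
side [326 255  30  23 530] [ 0.4965 -0.3539  0.0467] [array([ 0.4986, -0.3501]), np.float64(0.0294)]
[ 0.50051002 -0.34851625  0.2157314 ]
```

```bash
python3 - <<'E'
from h import *
c=imaging.camera_model("side")
def pr(X): a=c["mtx"]@(np.array(c["R"])@np.array(X)+c["t"]);return a[:2]/a[2]
T=np.array([.5008,-.3489,.0254]);X=np.array([.9846,.175,0]);Y=np.array([-.175,.9846,0]);Z=np.array([0,0,1])
f=lambda P:((pr(P)-[270,200])*4).round()
print("tip y-/y+",f(T-.0185*Y),f(T+.0185*Y),"tip at 28",f(T-.028*Y),f(T+.028*Y))
for sx in(-1,1):
  for sy in(-1,1): print(sx,sy,"body",f(T+.039*sx*X+.0965*sy*Y+.066*Z))
print("can top/bot",f([.4979,-.3505,.046]),f([.4979,-.3505,0]))
E
python3 -m crank '[[[0,0.05,0.02],[0,0,0],1],[[0,0.05,0],[0,0,0],1],[[0,0.05,0],[0,0,0],1],[[0,0.05,0],[0,0,0],1],[[0,0,0],[0,0,0],1],[[0,0,0],[0,0,0],1]]'
python3 can.py
```

```text
tip y-/y+ [306. 305.] [260. 258.] tip at 28 [318. 317.] [248. 247.]
-1 -1 body [360. 362.]
-1 1 body [108. 106.]
1 -1 body [492. 282.]
1 1 body [233.  47.]
can top/bot [281. 258.] [276. 318.]
clock: 17.3
tool_pos: [0.4995, -0.1508, 0.2319]
orientation: [-180.0, 0.1, 10.5]
force: [0.4, -0.2, 0.4]
opening: 0.0877
gripper_force: 0.0
top [376 197  26  26 534] [ 0.4983 -0.3459  0.043 ] [array([ 0.5003, -0.3483]), np.float64(0.0293)]
top [377 197  25  25 472] [ 0.4988 -0.3469  0.0448] [array([ 0.4998, -0.3477]), np.float64(0.0286)]
[ 0.49962696 -0.15185607  0.2319683 ]
side [326 255  30  31 745] [ 0.4937 -0.3579  0.041 ] [array([ 0.4988, -0.3501]), np.float64(0.0298)]
side [326 255  30  23 530] [ 0.4965 -0.3539  0.0467] [array([ 0.499 , -0.3499]), np.float64(0.0297)]
[ 0.49972369 -0.15252266  0.2320875 ]
```

View pics/can_top.png

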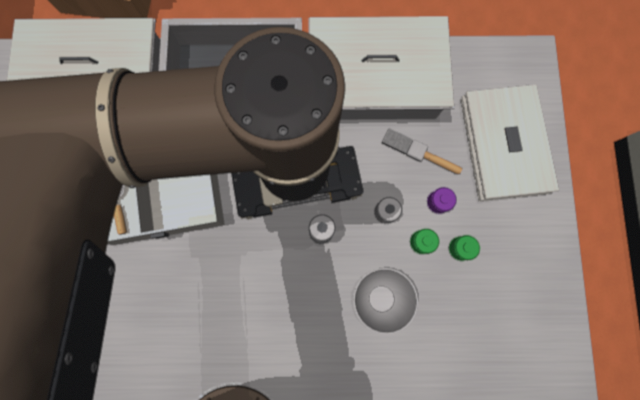

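The can has not moved: it's still at (.500,-.348) and upright. So the gripper itself is not where the state says. I'll measure the fingertips in depth.

```bash
cat > tip.py <<'E'
from h import *
o=ctrl.get_obs();t=o["tool_pos"];print(t,o["orientation"],o["joint_pos"].round(2))
for n in ("side","top"):
    p,d=imaging.snapshot(n);P=pts(n,d)
    r=P-t; yw=np.radians(o["orientation"][2]);X=np.array([np.cos(yw),np.sin(yw)]);Y=np.array([-X[1],X[0]])
    x=r[...,:2]@X;y=r[...,:2]@Y;z=r[...,2]
    m=(d>0)&(abs(x)<.09)&(abs(y)<.13)&(P[...,2]>.12)
    for lo in np.arange(-.02,.12,.01):
        s=m&(z>lo)&(z<=lo+.01)
        if s.sum()>5: print(n,round(lo,2),s.sum(),"x",np.percentile(x[s],[2,98]).round(3),"y",np.percentile(y[s],[2,50,98]).round(3))
E
python3 tip.py
```

```text
[ 0.49972369 -0.15252266  0.2320875 ] [-1.79979298e+02  1.23920585e-01  1.02787947e+01] [ 4.560e+00  5.190e+00 -1.591e+01 -1.000e-02 -6.903e+01  9.573e+01]
side 0.02 78 x [-0.012  0.008] y [-0.061  0.043  0.055]
side 0.03 118 x [-0.013  0.009] y [-0.061 -0.05   0.058]
side 0.04 120 x [-0.013  0.009] y [-0.062  0.042  0.057]
side 0.05 126 x [-0.013  0.008] y [-0.064 -0.003  0.059]
side 0.06 116 x [-0.013  0.009] y [-0.066  0.043  0.06 ]
side 0.07 48 x [-0.013  0.009] y [-0.067  0.048  0.064]
side 0.08 76 x [-0.038  0.034] y [-0.09  -0.087  0.065]
side 0.09 341 x [-0.04   0.036] y [-0.09  -0.087  0.082]
side 0.1 474 x [-0.04   0.031] y [-0.09  -0.022  0.082]
side 0.11 447 x [-0.04   0.034] y [-0.096 -0.05   0.086]
top 0.06 10 x [-0.006  0.   ] y [-0.047 -0.046 -0.044]
top 0.08 8 x [-0.039 -0.001] y [-0.076  0.017  0.086]
top 0.09 66 x [-0.039 -0.009] y [-0.085 -0.011  0.082]
top 0.1 617 x [-0.039  0.015] y [-0.069 -0.036  0.071]
top 0.11 208 x [-0.039  0.019] y [-0.089 -0.056  0.087]
```

The depth shows that the fingertips sit about 20 mm above the reported TCP, and the body is offset the same way. My first close was therefore on the can's top. I'll go 20 mm deeper this time.

```bash
python3 -m crank '[[[0,-0.049,0],[0,0,0],1],[[0,-0.049,0],[0,0,0],1],[[0,-0.049,0],[0,0,0],1],[[0,-0.0485,0],[0,0,0],1],[[0,0,0],[0,0,0],1],[[0,0,-0.04],[0,0,0],1],[[0,0,-0.04],[0,0,0],1],[[0,0,-0.04],[0,0,0],1],[[0,0,-0.03],[0,0,0],1],[[0,0,0],[0,0,0],1],[[0,0,0],[0,0,0],1]]'
python3 tip.py | grep side | head -4
```

```text
clock: 18.6
tool_pos: [0.4999, -0.3485, 0.0834]
orientation: [-180.0, 0.1, 10.2]
force: [0.8, -0.8, 0.6]
opening: 0.0876
gripper_force: 0.0
side 0.03 35 x [-0.012  0.009] y [-0.061 -0.051  0.05 ]
side 0.04 83 x [-0.013  0.006] y [-0.061  0.044  0.06 ]
side 0.05 42 x [-0.013  0.001] y [-0.05   0.046  0.059]
side 0.06 43 x [-0.013  0.009] y [0.043 0.047 0.061]
```

```bash
python3 -m crank '[[[0,0,-0.03],[0,0,0],1],[[0,0,-0.025],[0,0,0],1],[[0,0,-0.015],[0,0,0],1],[[0,0,-0.009],[0,0,0],1],[[0,0,0],[0,0,0],1],[[0,0,0],[0,0,0],1]]'
python3 -m crank '[[[0,0,0],[0,0,0],-1],[[0,0,0],[0,0,0],-1],[[0,0,0],[0,0,0],-1],[[0,0,0],[0,0,0],-1],[[0,0,0],[0,0,0],-1],[[0,0,0],[0,0,0],-1],[[0,0,0],[0,0,0],-1]]'
```

```text
clock: 19.3
tool_pos: [0.5012, -0.3481, 0.0056]
orientation: [179.9, -0.1, 10.3]
force: [-0.1, -0.2, -0.1]
opening: 0.0874
gripper_force: 0.0
clock: 20.0
tool_pos: [0.5004, -0.3478, 0.0044]
orientation: [180.0, -0.0, 10.3]
force: [-0.5, -0.0, 2.5]
opening: 0.0551
gripper_force: 30.0
```

```bash
python3 -m crank '[[[0,0,0.02],[0,0,0],-1],[[0,0,0.04],[0,0,0],-1],[[0,0,0.045],[0,0,0],-1],[[0,0,0.045],[0,0,0],-1],[[0,0.02,0.045],[0,0,0],-1],[[0.003,0.035,0.025],[0,0,0],-1],[[0.003,0.04,0],[0,0,0],-1],[[0.003,0.04,0],[0,0,0],-1],[[0.003,0.04,0],[0,0,0],-1],[[0.003,0.04,0],[0,0,0],-1],[[0.003,0.04,0],[0,0,0],-1],[[0.003,0.04,0],[0,0,0],-1]]'
python3 -m crank '[[[0.003,0.04,0],[0,0,0],-1],[[0.003,0.04,0],[0,0,0],-1],[[0.003,0.04,0],[0,0,0],-1],[[0.002,0.04,0],[0,0,0],-1],[[0,0.02,0],[0,0,0],-1],[[0,0,0],[0,0,0],-1],[[0,0,0],[0,0,0],-1],[[0,0,0],[0,0,0],-1]]'
```

```text
clock: 21.2
tool_pos: [0.5205, -0.051, 0.2238]
orientation: [-180.0, 0.0, 10.3]
force: [0.4, -0.4, -1.8]
opening: 0.0551
gripper_force: 30.0
clock: 22.0
tool_pos: [0.5319, 0.1266, 0.2239]
orientation: [180.0, 0.0, 10.3]
force: [0.2, 0.2, -2.7]
opening: 0.0549
gripper_force: 30.0
```

```bash
python3 -m crank '[[[-0.001,0.002,0],[0,0,0],-1],[[0,0,-0.03],[0,0,0],-1],[[0,0,-0.03],[0,0,0],-1],[[0,0,-0.03],[0,0,0],-1],[[0,0,-0.03],[0,0,0],-1],[[0,0,-0.03],[0,0,0],-1],[[0,0,-0.02],[0,0,0],-1],[[0,0,-0.015],[0,0,0],-1],[[0,0,0],[0,0,0],-1],[[0,0,0],[0,0,0],-1]]'
python3 flap.py
```

```text
clock: 23.0
tool_pos: [0.5315, 0.1289, 0.0396]
orientation: [180.0, 0.0, 10.3]
force: [-0.1, -1.1, -1.3]
opening: 0.0553
gripper_force: 30.0
0.1 48 [0.0047 0.072  0.0734]
0.12 33 [0.0703 0.0719 0.0732]
0.14 44 [0.0707 0.0718 0.073 ]
0.16 76 [0.0139 0.07   0.0723]
0.18 50 [0.07   0.0712 0.0722]
0.195 51 [0.0699 0.0711 0.0727]
0.205 36 [0.0702 0.0713 0.0723]
```

```bash
python3 -m crank '[[[0,0,-0.012],[0,0,0],-1],[[0,0,-0.01],[0,0,0],-1],[[0,0,-0.005],[0,0,0],-1],[[0,0,0],[0,0,0],-1],[[0,0,0],[0,0,0],-1]]'
python3 -m crank '[[[0,0,-0.002],[0,0,0],-1],[[0,0,0],[0,0,0],-1]]'
python3 -m crank '[[[0,0,-0.001],[0,0,0],-1],[[0,0,0],[0,0,0],-1],[[0,0,0],[0,0,0],-1]]'
```

```text
clock: 23.55
tool_pos: [0.5312, 0.1293, 0.0121]
orientation: [180.0, 0.0, 10.3]
force: [-0.0, 1.3, -1.4]
opening: 0.0555
gripper_force: 30.0
clock: 23.75
tool_pos: [0.5313, 0.1294, 0.0102]
orientation: [-180.0, -0.0, 10.3]
force: [0.3, -1.3, -1.5]
opening: 0.0552
gripper_force: 30.0
clock: 24.05
tool_pos: [0.5313, 0.1293, 0.0093]
orientation: [-180.0, -0.0, 10.3]
force: [-0.0, -0.3, -2.0]
opening: 0.0552
gripper_force: 30.0
```

```bash
python3 -m crank '[[[0,0,-0.001],[0,0,0],-1],[[0,0,0],[0,0,0],-1],[[0,0,0],[0,0,0],-1]]'
python3 -m crank '[[[0,0,-0.0005],[0,0,0],-1],[[0,0,0],[0,0,0],-1],[[0,0,0],[0,0,0],-1]]'
```

```text
clock: 24.35
tool_pos: [0.5314, 0.1294, 0.0084]
orientation: [-180.0, -0.0, 10.3]
force: [-1.0, 0.2, 1.7]
opening: 0.0549
gripper_force: 30.0
clock: 24.65
tool_pos: [0.5314, 0.1294, 0.0084]
orientation: [-180.0, -0.0, 10.3]
force: [-2.8, 0.0, 7.2]
opening: 0.0557
gripper_force: 30.0
```

The can is on the floor (7 N up). Releasing slowly and rising.

```bash
python3 -m crank '[[[0,0,0],[0,0,0],0.4],[[0,0,0],[0,0,0],0.6],[[0,0,0],[0,0,0],0.7],[[0,0,0],[0,0,0],0.7],[[0,0,0],[0,0,0],0.7],[[0,0,0.01],[0,0,0],0.7],[[0,0,0.02],[0,0,0],0.7],[[0,0,0.03],[0,0,0],0.7],[[0,0,0.045],[0,0,0],0.7],[[0,0,0.045],[0,0,0],0.7],[[0,0,0.05],[0,0,0],0.7],[[0,0,0.05],[0,0,0],0.7]]'
python3 -m crank '[[[0,-0.04,0.03],[0,0,0],0.7],[[-0.01,-0.049,0],[0,0,0],0.7],[[-0.01,-0.049,0],[0,0,0],0.7],[[-0.01,-0.049,0],[0,0,0],0.7],[[-0.01,-0.049,0],[0,0,0],0.7],[[-0.01,-0.049,0],[0,0,0],0.7],[[0,0,0],[0,0,0],0.7],[[0,0,0],[0,0,0],0.7]]'
python3 flap.py
python3 - <<'E'
from h import *
p,d=imaging.snapshot("side");q,e=imaging.snapshot("top")
a=cv2.resize(p[50:200,190:340],None,fx=2.6,fy=2.6,interpolation=2);b=cv2.resize(q[130:280,80:230],None,fx=2.6,fy=2.6,interpolation=2)
cv2.imwrite("pics/fin.png",np.hstack([a,b]))
E
```

```text
clock: 25.85
tool_pos: [0.5307, 0.1289, 0.2608]
orientation: [-180.0, -0.0, 10.3]
force: [0.7, 0.6, 0.0]
opening: 0.0748
gripper_force: 0.0
clock: 26.65
tool_pos: [0.4806, -0.1569, 0.2884]
orientation: [180.0, -0.0, 10.1]
force: [0.2, 0.8, -0.2]
opening: 0.0745
gripper_force: 0.0
0.1 43 [0.0707 0.0721 0.0733]
0.12 43 [0.0709 0.0717 0.0727]
0.14 10 [0.0706 0.0719 0.0724]
0.16 6 [0.07   0.072  0.0728]
0.18 9 [0.0693 0.0699 0.0717]
0.195 9 [0.0697 0.0706 0.0716]
0.205 3 [0.0696 0.0698 0.0719]
```

View pics/fin.png

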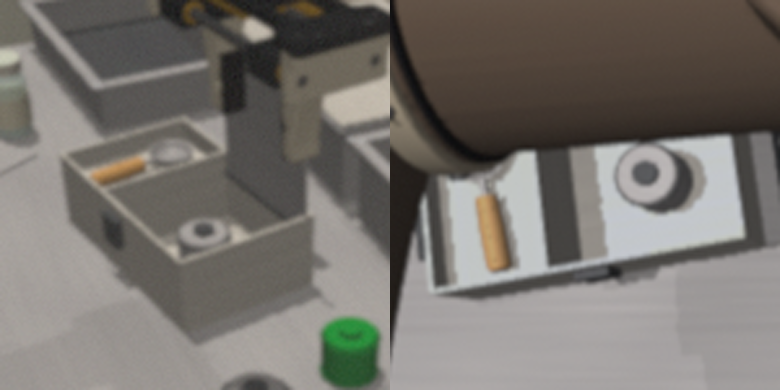

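The can stands upright inside the bay (side crop (205,235), top crop (650,175)). The flap is upright at (268,140), and the gripper touches nothing. Handing in.

```bash
python3 -c "
from plant import close_job
print(close_job())"
```

```text
the job is handed in; nothing more can be done
None
```

The job is handed in at about 27 s of the 61 s allowed: the flap stands open within about 1° of vertical, and the smallest steel can was set down upright on the lower-tier floor, though the flap needed a corrective nudge and the first can grasp missed without moving the can.

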